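# Set up a bar impact test and hold the drop weight above it

## Task

Lay the long test bar squarely and centrally across the two narrow supports inside the impact fixture and let go of it. Then lift the round-nosed drop weight (the one with the thick collar) out of its rack, carry it over the fixture's guards and finish while still holding it upright and still, its nose about 10 mm above the middle of the bar. The weight must not touch the bar or the fixture, and everything else on the bench stays where it is.

Things in the scene. Friction and masses are not known exactly. Their poses are not given: they have to be found in the camera images.
- fixture: Fixed impact fixture, white base with brown floor, 180 x 180 x 30 mm. Origin: centre of its underside, on the bench; z up. Two steel supports at y = +45 and -45 mm, each 8 mm wide (y), 50 mm long (x), flat tops 75 mm above the bench. Guards 6 mm thick: tall aluminium side plates at y = +87 and -87 mm, tops 115 mm above the bench; low plates at x = +87 and -87 mm, tops 60 mm.
- bar: The long test bar: plain aluminium, 140 x 40 x 10 mm, loose, about 150 g, lying flat on the black mat. Origin at its very centre; x along its length, y across its width, z through its thickness. Laid properly it bridges both supports, its length along the fixture's y, its top 85 mm above the bench.
- short_bar: A shorter aluminium bar, 80 x 40 x 10 mm, on the same mat, not used. Origin at its centre, x along its length.
- mat: Black rubber mat, fixed, 190 x 200 x 4 mm, on which the two bars lie side by side. Origin: centre of its underside. It is to the left or to the right of the fixture; the rack is on the other side.
- rack: Grey weight rack, fixed: a plate 210 (x) x 90 (y) x 12 mm on two end legs, top 75 mm above the bench, with two through holes of 39 mm diameter at x = +65 and -65 mm. A drop weight hangs by its collar in each. Origin: centre of its underside, at bench height.
- weight: Round-nosed steel drop weight, loose, 0.5 to 0.8 kg, hanging in the rack by its collar, round about z (up). Origin: centre of the collar's underside. Above it: collar 48 mm diameter, 25 mm thick, then a plain cylindrical grip stem 22 mm diameter, 42 mm tall (top 67 mm above the origin). Below: shank 34 mm diameter with hemispherical nose, tip 52 mm below the origin.
- weight_nose (a point): The lowest point of the round-nosed weight's nose, on its axis, 52 mm below the weight's origin.
- other_weight: The flat-ended weight hanging in the other hole, not used: a wide thin collar 68 mm diameter and 8 mm thick, grip stem 22 mm diameter, 42 mm tall, its top 50 mm above the origin; the shank reaches 45 mm below. Origin: centre of the collar's underside.
- wrench: Steel spanner 170 mm long lying between the robot and the fixture; leave alone.
- jar: Closed jar 60 mm diameter, 120 mm tall, beyond and beside the fixture; leave alone. Origin: centre of its underside.
- tape: Cardboard ring 70 mm diameter, 24 mm tall, beyond and beside the fixture; leave alone. Origin: centre of its underside.
- pendant: Grey hand-held keypad 170 x 85 x 28 mm, lying beyond and beside the fixture; leave alone. Origin: centre of its underside.

How it is judged:
On the way:
1. the long bar lies across both supports, central and square, released and at rest (x of bar in the frame of fixture between -0.012 and 0.012 m and y of bar in the frame of fixture between -0.014 and 0.014 m and z of bar in the frame of fixture between 0.076 and 0.084 m and angle between the x axis of bar and the y axis of fixture, either way round below 0.14 rad and angle between the z axis of bar and the z axis of fixture, either way round below 0.06 rad and linear speed of bar below 0.02 m/s and contact force between the fingers and bar below 0.1 N and contact force between bar and fixture above 0.3 N), for 0.2 s.
At the end, for the whole second after the job is handed in: Long bar released, at rest, flat on both supports, centre within 12 mm across and 14 mm along, square within 0.14 rad. Round-nosed weight held still, upright within 0.15 rad, nose 2.5 to 22 mm above the bar and within 11 mm of its centre, touching neither bar nor fixture (x of bar in the frame of fixture between -0.012 and 0.012 m and y of bar in the frame of fixture between -0.014 and 0.014 m and z of bar in the frame of fixture between 0.076 and 0.084 m and angle between the x axis of bar and the y axis of fixture, either way round below 0.14 rad and angle between the z axis of bar and the z axis of fixture, either way round below 0.06 rad and linear speed of each of bar, weight below 0.02 m/s and contact force between each of the fingers, weight and bar below 0.1 N and z of weight_nose in the frame of fixture between 0.0875 and 0.107 m and horizontal distance between weight_nose and bar below 0.011 m and angle between weight's own z axis and vertical below 0.15 rad and contact force between the fingers and weight above 2 N and contact force between weight and fixture below 0.1 N); the arm keeps its last pose, push and grip.
It fails at once if the weight touches the bar or the fixture (contact force between weight and bar above 0.5 N or contact force between weight and fixture above 0.5 N).
It fails at once if another thing on the bench is shifted by more than 25 mm (distance of any of short_bar, other_weight, wrench, jar, tape, pendant from where it was at the start of the episode above 0.025 m).
It also fails if it takes over 56 s, if anything falls off the work surface, if the arm or the gripper's body presses on something with over 40 N, if the wrist force passes 120 N, or if a joint passes its speed limit or range.

## Robot

A 6-joint arm with a two-finger parallel gripper is mounted at the origin on the work surface. World frame = base frame: x ahead of the robot, y to its left, z up, the work surface at z = 0. Lengths are in m, angles in rad, forces in N, time in s.
With the tool pointing down it reaches from about 0.35 to 0.85 m from the base axis. Payload 8.1 kg.
Tool frame: the origin (TCP) lies at the very end of the fingers, on their centre line; the grasp point (between the pads) lies 19 mm behind it; z points along the fingers, y is the direction in which the jaws open and shut (so a half turn about z gives the same grasp; the last joint's range is limited). The gripper opens to 93 mm and grips with 3 to 60 N. Pads are 15 mm wide; open, the fingers measure 128 mm over their backs; the gripper's body (75 mm by 188 mm) begins 65 mm behind the grasp point.
Start: joints at [1.148, 0.13, 1.488, -0, 1.523, -0.085], TCP at [0.199, 0.566, 0.219] pointing down, gripper open.
Joint ranges: [-2.96, 2.96], [-0.89, 2.26], [0.02, 2.5], [-1.34, 4.48], [0, 2.73], [-2.66, 2.66]. Speed limits (rad/s): [2.39, 2.39, 2.79, 3.14, 3.14, 3.14].

## Interface

Orientations are given as a rotation vector (axis times angle).
In Python, from plant import read_state, read_camera, close_job gives the robot as it stands.
- The arm moves only by the tool jog_arm, never from a script. Its argument "motion" is one flat list of numbers, 7 for each row, row after row: the opening, from 0 (shut) to 1 (fully open), then the shift along the tool's x, y, z scaled (see below), then the turn, a rotation vector about the tool's x, y, z scaled (see below). A call has 1 to 8 rows; each row is the pose to reach, as a shift and turn from the pose measured when the call began, along the tool's axes at that moment; what a row does not reach only later rows make up. The controller multiplies each number of a shift by 0.5 m and each number of a turn by 90 degrees. A row lasts 1/10 s, in which the tool goes at most 50 mm and 8.59 degrees, less where a joint would pass 70% of its speed; a pose out of reach is approached as far as the arm can. A call with a number of a shift or a turn outside -1 to 1 is refused whole. A call with a gripper value outside its range is refused whole. The fingers move at their own pace and stop on an object; "grip_force" is the grip in N (left out, the last holds). Time passes only in rows, so rows that repeat a pose let the fingers close. It gives the time, the measured TCP pose, the force and the opening at its end, in the units of the state.
- read_state(): the state, without advancing time (a new reading comes with each control period).
- read_camera(name): name is "scene" or "top"; returns a dict with "frame" (384x512x3 uint8, red, green, blue), "vertical_fov" (degrees; the focal length in pixels is half the picture's height over the tangent of half this angle, whatever the lens; pixels are square), "cx", "cy" (the principal point, pixels), "world_from_camera" (4x4, takes a point from camera to world coordinates). Camera axes: x right, y down, z forward; pixel columns grow to the right and rows downward; lengths in m; the calibration is good to about 2 mm. A picture is of the moment at which its call begins. There is no depth.
- close_job(): hands the job in, once; it reports no verdict.
The state is a dict: "t": time; "q": joint angles; "dq": joint speeds; "joint_torque": joint torques, N m; "tool_pos": TCP position; "orientation": TCP orientation; "force": force on the tool from outside, world axes, zero at the start; "wrist_torque": the same for the moment, N m; "opening": finger opening in m.
Only numpy, scipy, OpenCV 4.12 (cv2) and the standard library are available. Lean on these libraries where they do the work, as an engineer would, in place of code of your own. Each camera call takes 0.05 s, during which the arm holds its last target.

## Working session

There is one attempt and no reset: what is moved stays moved. The work goes in short steps, Python scripts to look and compute and a tool call to move; the robot and the scene stay as the last step left them, time stands still between calls to the robot, and variables do not carry over. Pictures are saved under pics/ and viewed, and the job is handed in when it is done.

Besides the shell and the picture viewer there is one more tool, called after "Emit:" by a JSON object that holds its "fn" and its "kwargs". jog_arm: Moves the arm, as the interface text tells. Its arguments: {"type":"object","properties":{"motion":{"type":"array","items":{"type":"number"}},"grip_force":{"type":"number"}},"required":["motion"]}

```bash
mkdir -p pics; python3 - <<'E'
from plant import *
import cv2,numpy as np
s=read_state();print({k:np.round(v,3).tolist() for k,v in s.items()})
for n in("scene","top"):
    c=read_camera(n);cv2.imwrite(f"pics/{n}0.png",c["frame"][:,:,::-1]);print(n,c["vertical_fov"],c["cx"],c["cy"],np.round(c["world_from_camera"],4).tolist(), c.keys())
    np.savez(f"{n}0.npz",**{k:v for k,v in c.items()})
E
```

```text
{'t': 0.0, 'q': [1.148, 0.131, 1.489, 0.0, 1.523, -0.085], 'dq': [0.0, -0.001, 0.001, -0.0, -0.001, 0.001], 'joint_torque': [0.0, -55.986, -49.175, 0.077, 0.036, -0.0], 'tool_pos': [0.199, 0.566, 0.218], 'orientation': [-0.528, -3.096, 0.003], 'force': [0.143, 0.161, -0.503], 'wrist_torque': [0.028, -0.014, 0.008], 'opening': 0.093}
scene 42.96968525208061 255.02587710234073 185.73374043537336 [[0.673, 0.6234, -0.3981, 1.0689], [0.7396, -0.5589, 0.3751, -0.4745], [0.0114, -0.5468, -0.8372, 1.1221], [0.0, 0.0, 0.0, 1.0]] dict_keys(['frame', 'vertical_fov', 'cx', 'cy', 'world_from_camera'])
top 44.136650846420004 251.69624266725435 193.13817260180252 [[0.0058, -0.9949, 0.1012, 0.4568], [-0.9999, -0.0044, 0.0139, -0.0126], [-0.0134, -0.1012, -0.9948, 1.241], [0.0, 0.0, 0.0, 1.0]] dict_keys(['frame', 'vertical_fov', 'cx', 'cy', 'world_from_camera'])
```

View pics/scene0.png

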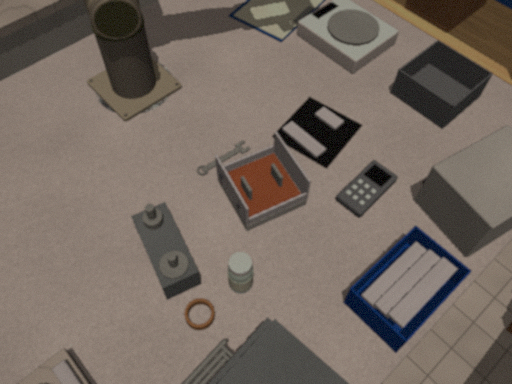

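View pics/top0.png

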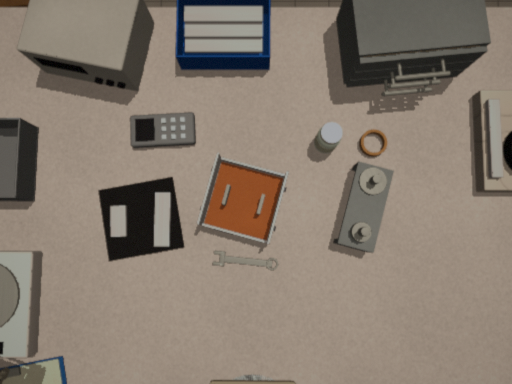

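```bash
cat > h.py <<'E'
import numpy as np,cv2
def load(f): return dict(np.load(f))
def foc(c): return 192/np.tan(np.radians(float(c["vertical_fov"]))/2)
def cast(c,uv,z):
    uv=np.atleast_2d(np.asarray(uv,float));T=c["world_from_camera"];f=foc(c)
    d=np.c_[(uv[:,0]-c["cx"])/f,(uv[:,1]-c["cy"])/f,np.ones(len(uv))]@T[:3,:3].T
    o=T[:3,3];return o+d*((z-o[2])/d[:,2])[:,None]
def proj(c,p):
    p=np.atleast_2d(p);T=c["world_from_camera"];q=(p-T[:3,3])@T[:3,:3];f=foc(c)
    return np.c_[q[:,0]/q[:,2]*f+c["cx"],q[:,1]/q[:,2]*f+c["cy"]]
def blobs(mask,amin=30):
    n,l,st,ce=cv2.connectedComponentsWithStats(mask.astype(np.uint8))
    return [(l==i,st[i],ce[i]) for i in range(1,n) if st[i][4]>=amin]
E
python3 - <<'E'
from h import *
for n,boxes in(("top",[(90,170,300,270),(300,110,410,260)]),("scene",[(190,130,320,230),(120,190,260,340),(260,90,370,170)])):
    f=load(n+"0.npz")["frame"][:,:,::-1]
    for i,(a,b,c,d) in enumerate(boxes):
        k=4 if n=="top" and i==0 else 5
        k=min(k,800//(c-a),600//(d-b))
        cv2.imwrite(f"pics/{n}_c{i}.png",cv2.resize(f[b:d,a:c],None,fx=k,fy=k,interpolation=cv2.INTER_CUBIC)); print(n,i,k)
E
```

```text
top 0 3
top 1 4
scene 0 5
scene 1 4
scene 2 5
```

View pics/top_c0.png

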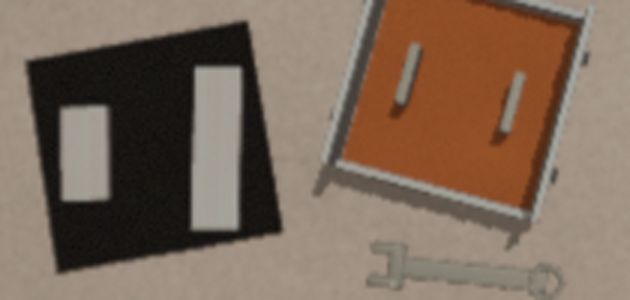

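View pics/top_c1.png

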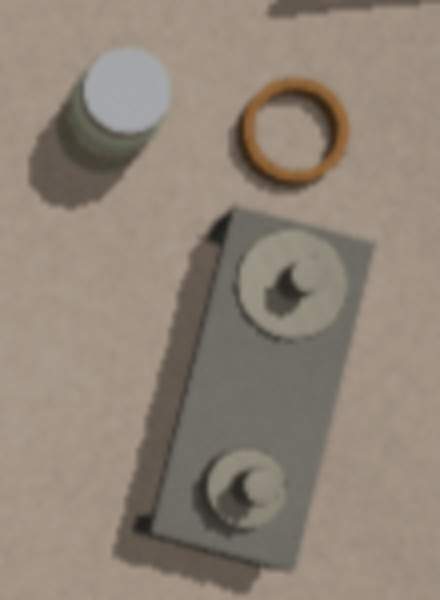

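View pics/scene_c0.png

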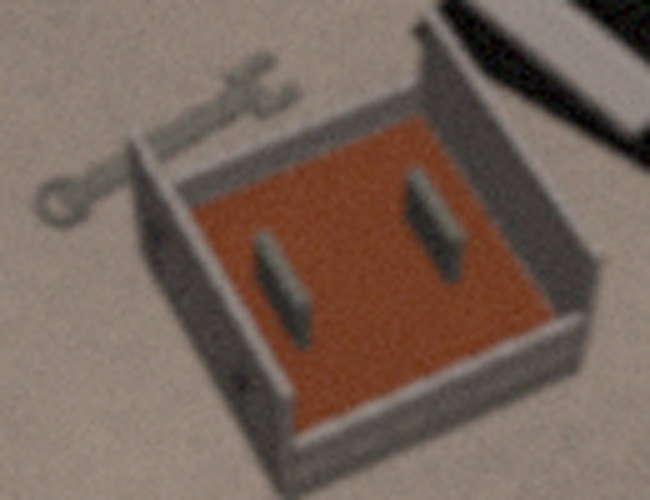

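View pics/scene_c1.png

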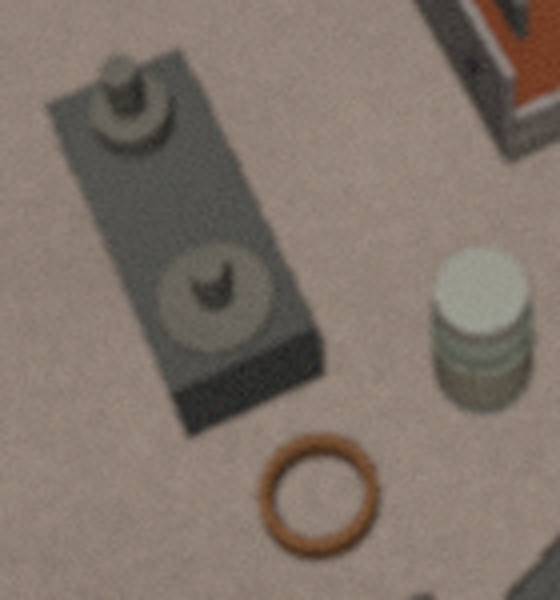

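```bash
python3 - <<'E'
from h import *
for n in("top","scene"):
    c=load(n+"0.npz");f=c["frame"];hsv=cv2.cvtColor(f,cv2.COLOR_RGB2HSV);g=f.max(2)
    print("==",n)
    # mat
    dark=cv2.morphologyEx((g<50).astype(np.uint8),cv2.MORPH_OPEN,np.ones((2,2)))
    lo,hi=((90,170),(195,270)) if n=="top" else ((260,90),(370,172))
    roi=np.zeros(g.shape,bool);roi[lo[1]:hi[1],lo[0]:hi[0]]=1
    m=(dark>0)&roi;b=max(blobs(m),key=lambda x:x[1][4])
    cnt=np.argwhere(b[0])[:,::-1].astype(np.float32)
    hull=cv2.convexHull(cnt)
    fill=np.zeros(g.shape,np.uint8);cv2.fillConvexPoly(fill,hull.astype(int),1)
    print("mat box",np.round(cast(c,cv2.boxPoints(cv2.minAreaRect(cnt)),0.004)[:,:2],3).tolist())
    fill=cv2.erode(fill,np.ones((5,5)))
    for bb in blobs((g>85)&(fill>0)):
        cnts,_=cv2.findContours(bb[0].astype(np.uint8),cv2.RETR_EXTERNAL,cv2.CHAIN_APPROX_NONE)
        P=cast(c,cnts[0][:,0,:],0.014)[:,:2]*1000
        (x,y),(w,h),a=cv2.minAreaRect(P.astype(np.float32))
        ys,xs=np.nonzero(bb[0]);Q=cast(c,np.c_[xs,ys],0.014)[:,:2];mu=Q.mean(0);w_,v=np.linalg.eigh(np.cov((Q-mu).T))
        print("bar",bb[2],"rect",round(x,1),round(y,1),round(w,1),round(h,1),round(a,1),"mean",mu.round(4),"ang",np.degrees(np.arctan2(v[1,1],v[0,1])).round(2),"len",np.sqrt(12*w_).round(4))
    # brown floor
    br=(hsv[...,0]<14)&(hsv[...,1]>130)&(g>60)
    lo,hi=((190,150),(300,250)) if n=="top" else ((190,130),(320,230))
    roi[:]=0;roi[lo[1]:hi[1],lo[0]:hi[0]]=1
    bb=max(blobs(br&roi),key=lambda x:x[1][4]);print("floor",bb[1])
    fl=bb[0].astype(np.uint8);cnts,_=cv2.findContours(fl,cv2.RETR_EXTERNAL,cv2.CHAIN_APPROX_NONE)
    P=cast(c,cnts[0][:,0,:],0.03)[:,:2]*1000
    print(" rect",np.round(cv2.minAreaRect(P.astype(np.float32))[0:2],1).tolist(),cv2.minAreaRect(P.astype(np.float32))[2], "quad",cv2.approxPolyDP(cnts[0],4,True)[:,0].tolist())
    hole=cv2.drawContours(np.zeros_like(fl),cnts,-1,1,-1)&(1-fl)
    hh=hole>0
    for q in blobs(hh,10):
        br_=q[0]&(g>105)
        ys,xs=np.nonzero(br_);
        if len(xs)<8: print("few",q[1]);continue
        Q=cast(c,np.c_[xs,ys],0.075)[:,:2];mu=Q.mean(0);w_,v=np.linalg.eigh(np.cov((Q-mu).T))
        print("support",q[1],len(xs),(xs.mean(),ys.mean()),mu.round(4),"ang",np.degrees(np.arctan2(v[1,1],v[0,1])).round(1),np.sqrt(12*w_).round(4))
E
```

```text
== top
mat box [[0.588, 0.408], [0.621, 0.214], [0.437, 0.179], [0.404, 0.371]]
bar [161.82918552 218.94230769] rect 513.5 237.1 140.8 41.7 1.3 mean [0.5134 0.2375] ang -179.99 len [0.0419 0.1422]
bar [117.7816092  220.77394636] rect 508.7 351.6 81.5 41.7 2.1 mean [0.5079 0.3522] ang -176.11 len [0.0427 0.0822]
floor [ 205  162   78   78 3895]
 rect [[562.0, 25.7], [165.3, 163.8]] 74.97874450683594 quad [[222, 162], [205, 222], [266, 239], [282, 178]]
support [222 184   9  22 102] 72 (np.float64(225.38888888888889), np.float64(193.375)) [0.5746 0.0688] ang 164.6 [0.0088 0.0518]
support [256 193   9  22  93] 89 (np.float64(260.40449438202245), np.float64(203.75280898876406)) [ 0.5492 -0.018 ] ang 165.2 [0.0106 0.0514]
== scene
mat box [[0.455, 0.183], [0.377, 0.375], [0.59, 0.406], [0.651, 0.221]]
bar [329.24745763 117.63728814] rect 508.0 351.2 82.6 44.2 4.4 mean [0.5101 0.3513] ang -174.92 len [0.0423 0.0819]
bar [304.8229927  139.10766423] rect 516.6 237.9 136.9 44.0 0.1 mean [0.5185 0.2382] ang 179.45 len [0.0435 0.1348]
floor [ 229  154   71   62 2089]
 rect [[555.0, 34.5], [150.9, 148.4]] 74.98202514648438 quad [[274, 154], [229, 172], [249, 215], [299, 193]]
support [271 163  13  24 171] 30 (np.float64(277.3333333333333), np.float64(169.2)) [0.5717 0.0732] ang 166.0 [0.0058 0.0539]
support [240 176  13  24 161] 37 (np.float64(246.1891891891892), np.float64(181.8108108108108)) [ 0.5468 -0.0141] ang 170.2 [0.0082 0.0531]
```

```bash
cat >> h.py <<'E'
from scipy.spatial.transform import Rotation as R
def go(pos,yaw,s=None):
    """print scaled motion to TCP pos with tool down, jaw (tool y) at world angle yaw deg"""
    if s is None:
        from plant import read_state; s=read_state()
    R0=R.from_rotvec(s["orientation"]);y=np.radians(yaw)
    ya=np.array([np.cos(y),np.sin(y),0]);z=np.array([0,0,-1.]);x=np.cross(ya,z)
    Rt=R.from_matrix(np.c_[x,ya,z])
    d=R0.inv().apply(np.asarray(pos)-s["tool_pos"])/0.5
    t=(R0.inv()*Rt).as_rotvec()/(np.pi/2)
    tx=R0.as_matrix()
    print("t",round(float(s["t"]),2),"tcp",np.round(s["tool_pos"],4),"jawyaw",np.degrees(np.arctan2(tx[1,1],tx[0,1])).round(2),"tilt",np.degrees(np.arccos(-tx[2,2])).round(2),"q1,6",np.round(s["q"],2)[[0,5]],"F",np.round(s["force"],2),"open",round(float(s["opening"]),4))
    print("shift",d.round(4).tolist(),"turn",t.round(4).tolist(),"rows>=",round(max(np.linalg.norm(d)*10,np.degrees(np.linalg.norm(t)*np.pi/2)/8.59),1))
E
python3 -c "
from h import *
go([.5137,.2373,.12],90)"
```

```text
t 0.1 tcp [0.1986 0.5656 0.2177] jawyaw 70.64 tilt 0.1 q1,6 [ 1.15 -0.09] F [ 0.15  0.08 -0.24] open 0.0928
shift [-0.8122, -0.4103, 0.196] turn [-0.001, -0.0003, -0.2151] rows>= 9.3
```

Emit:
{"fn": "jog_arm", "kwargs": {"motion": [0.7,-0.06,-0.03,0.01,0,0,-0.02,0.7,-0.14,-0.07,0.03,0,0,-0.05,0.7,-0.22,-0.11,0.05,0,0,-0.08,0.7,-0.3,-0.15,0.07,0,0,-0.1,0.7,-0.38,-0.19,0.09,0,0,-0.12,0.7,-0.46,-0.23,0.11,0,0,-0.14,0.7,-0.52,-0.26,0.12,0,0,-0.16,0.7,-0.56,-0.28,0.13,0,0,-0.18], "grip_force": 25}}

```text
t: 0.9
tool_pos: [0.4175, 0.3383, 0.152]
orientation: [-0.087, -3.139, 0.004]
force: [0.2, 1.1, -0.3]
opening: 0.0648
```

```bash
python3 -c "
from h import *
go([.5137,.2373,.10],90)"
```

```text
t 0.9 tcp [0.4175 0.3383 0.152 ] jawyaw 86.81 tilt 0.16 q1,6 [ 0.59 -0.93] F [ 0.16  1.05 -0.28] open 0.0648
shift [-0.2034, -0.1908, 0.1043] turn [-0.0016, -0.0008, -0.0354] rows>= 3.0
```

Emit:
{"fn": "jog_arm", "kwargs": {"motion": [0.7,-0.06,-0.06,0.03,0,0,-0.01,0.7,-0.12,-0.12,0.06,0,0,-0.02,0.7,-0.18,-0.17,0.09,0,0,-0.035,0.7,-0.203,-0.191,0.104,-0.002,-0.001,-0.035,0.7,-0.203,-0.191,0.104,-0.002,-0.001,-0.035,0.7,-0.203,-0.191,0.104,-0.002,-0.001,-0.035]}}

```text
t: 1.5
tool_pos: [0.5129, 0.2375, 0.1]
orientation: [-0.003, -3.141, -0.001]
force: [-0.8, -0.5, -0.5]
opening: 0.0648
```

```bash
python3 -c "
from h import *
go([.5137,.2373,.007],90)
from plant import *
for n in('top','scene'):
    c=read_camera(n);cv2.imwrite('pics/%s1.png'%n,c['frame'][:,:,::-1])
"
```

```text
t 1.5 tcp [0.5129 0.2375 0.1   ] jawyaw 89.91 tilt 0.06 q1,6 [ 0.34 -1.23] F [-0.81 -0.5  -0.55] open 0.0648
shift [-0.0018, -0.0006, 0.1859] turn [0.0005, -0.0005, -0.001] rows>= 1.9
```

View pics/scene1.png

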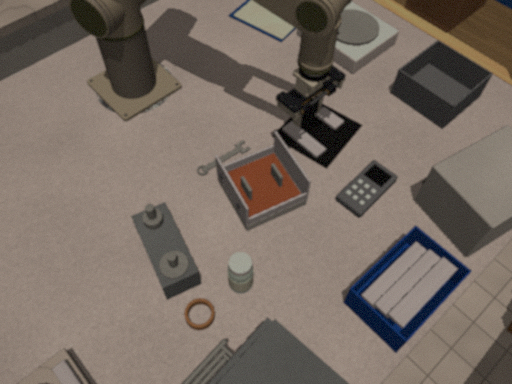

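View pics/top1.png

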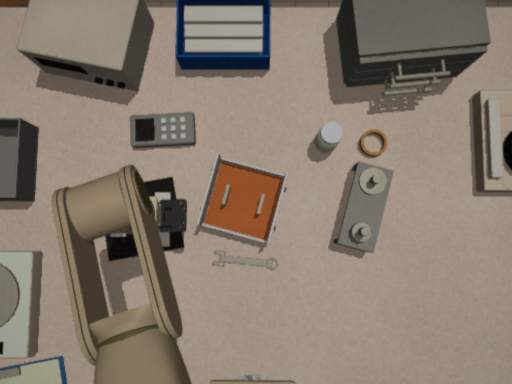

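Pictures: the gripper hangs over the long bar (top ≈ (172,215), scene ≈ (308,120)), clear of the fixture. Descending.

Emit:
{"fn": "jog_arm", "kwargs": {"motion": [0.7,0,0,0.04,0,0,0,0.7,-0.002,0,0.08,0,0,0,0.7,-0.002,0,0.12,0,0,0,0.7,-0.002,0,0.15,0,0,0,0.7,-0.002,0,0.17,0,0,0,0.7,-0.002,0,0.18,0,0,0,0.7,-0.002,0,0.186,0,0,0,0.7,-0.002,0,0.186,0,0,0]}}

```text
t: 2.4
tool_pos: [0.5143, 0.2387, 0.008]
orientation: [-0.001, 3.14, 0.002]
force: [-0.5, -0.7, 0.3]
opening: 0.0646
```

Emit:
{"fn": "jog_arm", "kwargs": {"motion": [0.3,0,0,0,0,0,0,0.3,0,0,0,0,0,0,0.3,0,0,0,0,0,0,0.3,0,0,0,0,0,0,0.3,0,0,0,0,0,0,0.3,0,0,0,0,0,0]}}

```text
t: 3.0
tool_pos: [0.5146, 0.2388, 0.0084]
orientation: [-0.001, 3.14, 0.002]
force: [0.1, 0.1, 3.1]
opening: 0.0394
```

```bash
python3 -c "
from h import *
go([.5137,.2373,.15],90)
from plant import *
for n in('scene',):
    c=read_camera(n);cv2.imwrite('pics/%s2.png'%n,cv2.resize(c['frame'][80:200,220:400,::-1],None,fx=4,fy=4))
"
```

```text
t 3.0 tcp [0.5146 0.2388 0.0084] jawyaw 90.02 tilt 0.13 q1,6 [ 0.34 -1.23] F [0.14 0.09 3.14] open 0.0394
shift [0.0013, -0.0025, -0.2832] turn [0.0009, 0.0011, 0.0003] rows>= 2.8
```

View pics/scene2.png

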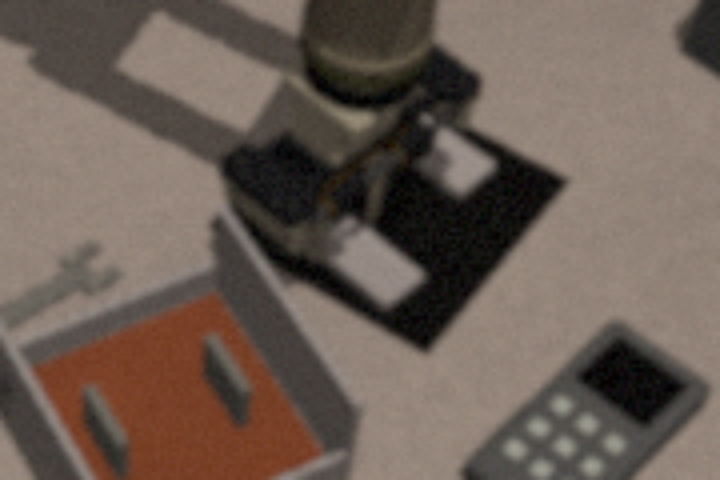

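Emit:
{"fn": "jog_arm", "kwargs": {"motion": [0.3,0,0,-0.02,0,0,0,0.3,0,0,-0.06,0,0,0,0.3,0,0,-0.12,0,0,0,0.3,0,0,-0.18,0,0,0,0.3,0,0,-0.24,0,0,0,0.3,0,0,-0.29,0,0,0,0.3,0,0,-0.31,0,0,0,0.3,0,0,-0.31,0,0,0]}}

```text
t: 3.85
tool_pos: [0.5153, 0.2389, 0.1652]
orientation: [-0.001, 3.137, 0.004]
force: [-0.7, 0.5, -2.4]
opening: 0.0392
```

```bash
python3 -c "
from h import *
go([.561,.0265,.165],-15)
"
```

```text
t 3.85 tcp [0.5153 0.2389 0.1652] jawyaw 90.02 tilt 0.3 q1,6 [ 0.34 -1.23] F [-0.7   0.51 -2.4 ] open 0.0392
shift [-0.0913, -0.4249, -0.0002] turn [0.0038, 0.0005, 1.1669] rows>= 12.2
```

Emit:
{"fn": "jog_arm", "kwargs": {"motion": [0.3,-0.005,-0.02,0,0,0,0.05,0.3,-0.01,-0.06,0,0,0,0.13,0.3,-0.02,-0.1,0,0,0,0.21,0.3,-0.03,-0.14,0,0,0,0.29,0.3,-0.04,-0.18,0,0,0,0.37,0.3,-0.05,-0.22,0,0,0,0.45,0.3,-0.06,-0.26,0,0,0,0.53,0.3,-0.07,-0.29,0,0,0,0.6]}}

```text
t: 4.65
tool_pos: [0.5491, 0.0926, 0.1624]
orientation: [-1.434, -2.795, -0.003]
force: [0.4, -0.5, -1.4]
opening: 0.0395
```

```bash
python3 -c "
from h import *
go([.561,.0265,.165],-15)
"
```

```text
t 4.65 tcp [0.5491 0.0926 0.1624] jawyaw 35.7 tilt 0.13 q1,6 [ 0.07 -0.55] F [ 0.42 -0.55 -1.39] open 0.0395
shift [-0.1213, -0.0578, -0.0054] turn [0.0008, -0.0012, 0.5633] rows>= 5.9
```

Emit:
{"fn": "jog_arm", "kwargs": {"motion": [0.3,-0.02,-0.01,-0.005,0,0,0.08,0.3,-0.04,-0.02,-0.005,0,0,0.16,0.3,-0.06,-0.03,-0.005,0,0,0.25,0.3,-0.08,-0.04,-0.005,0,0,0.34,0.3,-0.1,-0.05,-0.005,0,0,0.43,0.3,-0.115,-0.055,-0.005,0,0,0.51,0.3,-0.121,-0.058,-0.005,0,0,0.563,0.3,-0.121,-0.058,-0.005,0,0,0.563]}}

```text
t: 5.45
tool_pos: [0.5596, 0.0261, 0.1624]
orientation: [-2.491, -1.909, 0.001]
force: [-0.2, -0.2, -1.7]
opening: 0.0397
```

Emit:
{"fn": "jog_arm", "kwargs": {"motion": [0.3,0,0,0,0,0,0,0.3,0,0,0,0,0,0]}}

```text
t: 5.65
tool_pos: [0.5588, 0.0264, 0.1611]
orientation: [-2.488, -1.91, 0.004]
force: [-0.3, 0.2, -1.0]
opening: 0.0397
```

```bash
python3 -c "
from h import *
from plant import *
for n in('scene','top'):
    c=read_camera(n);np.savez(n+'3.npz',**c);cv2.imwrite('pics/%s3.png'%n,cv2.resize(c['frame'][80:260,150:350,::-1],None,fx=3,fy=3))
go([.561,.0265,.165],-15)
"
```

```text
t 5.75 tcp [0.5593 0.0264 0.1619] jawyaw -14.99 tilt 0.24 q1,6 [-0.05  0.22] F [ 0.61  0.25 -1.17] open 0.0397
shift [0.0011, 0.0032, -0.0063] turn [-0.0026, -0.0008, 0.0001] rows>= 0.1
```

View pics/scene3.png

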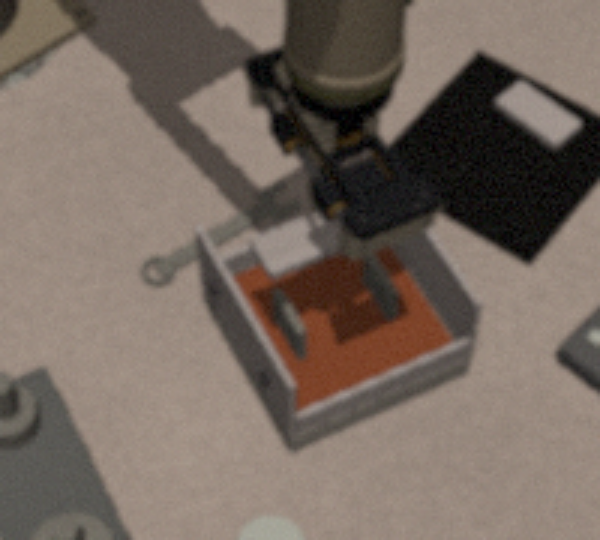

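View pics/top3.png

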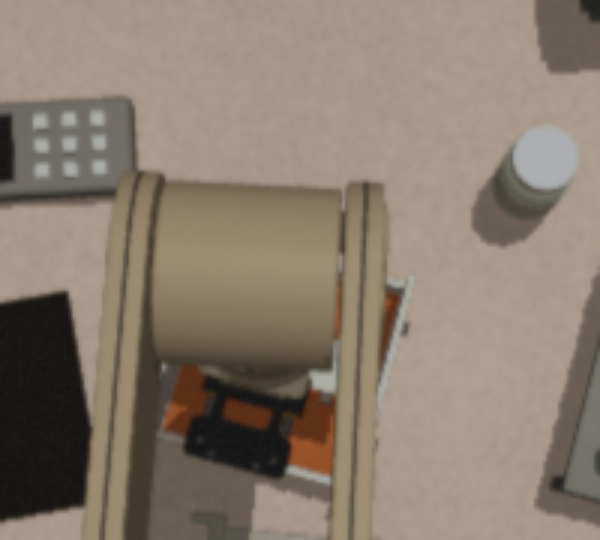

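Emit:
{"fn": "jog_arm", "kwargs": {"motion": [0.3,0.001,0.003,0.02,0,0,0,0.3,0.001,0.003,0.05,0,0,0,0.3,0.001,0.003,0.08,0,0,0,0.3,0.001,0.003,0.11,0,0,0,0.3,0.001,0.003,0.13,0,0,0,0.3,0.001,0.003,0.144,0,0,0,0.3,0.001,0.003,0.15,0,0,0,0.3,0.001,0.003,0.15,0,0,0]}}

```text
t: 6.55
tool_pos: [0.5605, 0.0267, 0.0866]
orientation: [-2.489, -1.91, 0.003]
force: [1.0, -0.8, -0.4]
opening: 0.0394
```

```bash
python3 -c "
from h import *
go([.561,.0265,.079],-15)
"
```

```text
t 6.55 tcp [0.5605 0.0267 0.0866] jawyaw -15.0 tilt 0.26 q1,6 [-0.05  0.22] F [ 1.   -0.76 -0.37] open 0.0394
shift [-0.0001, 0.0011, 0.0151] turn [-0.0028, -0.0007, 0.0] rows>= 0.2
```

Emit:
{"fn": "jog_arm", "kwargs": {"motion": [0.3,0,0.001,0.005,0,0,0,0.3,0,0.001,0.009,0,0,0,0.3,0,0.001,0.012,0,0,0,0.3,0,0.001,0.014,0,0,0,0.3,0,0.001,0.014,0,0,0]}}

```text
t: 7.05
tool_pos: [0.5611, 0.0265, 0.0796]
orientation: [-2.489, -1.91, 0.003]
force: [-0.1, 0.8, -2.1]
opening: 0.0393
```

Emit:
{"fn": "jog_arm", "kwargs": {"motion": [0.3,0,0,0.001,0,0,0,0.3,0,0,0.002,0,0,0,0.3,0,0,0.003,0,0,0,0.3,0,0,0.003,0,0,0]}}

```text
t: 7.45
tool_pos: [0.5611, 0.0266, 0.0794]
orientation: [-2.489, -1.91, 0.002]
force: [-7.0, 1.0, 9.4]
opening: 0.0394
```

Contact felt (9 N up). Releasing.

Emit:
{"fn": "jog_arm", "kwargs": {"motion": [0.55,0,0,0,0,0,0,0.65,0,0,0,0,0,0,0.65,0,0,0,0,0,0,0.65,0,0,0,0,0,0]}}

```text
t: 7.85
tool_pos: [0.5611, 0.0265, 0.0793]
orientation: [-2.489, -1.91, 0.002]
force: [0.8, -0.1, -0.6]
opening: 0.0603
```

Emit:
{"fn": "jog_arm", "kwargs": {"motion": [0.65,0,0,-0.02,0,0,0,0.65,0,0,-0.06,0,0,0,0.65,0,0,-0.12,0,0,0,0.65,0,0,-0.18,0,0,0,0.65,0,0,-0.24,0,0,0,0.65,0,0,-0.28,0,0,0,0.65,0,0,-0.29,0,0,0]}}

```text
t: 8.55
tool_pos: [0.5633, 0.0262, 0.2283]
orientation: [-2.492, -1.913, -0.004]
force: [0.6, 0.6, -0.5]
opening: 0.0604
```

```bash
python3 - <<'E'
from h import *
from plant import *
for n in("top","scene"):
    c=load(n+"0.npz");f=c["frame"];a,b,w,h=((325,155,75,105) if n=="top" else (125,190,85,115))
    cv2.imwrite(f"pics/{n}_r.png",cv2.resize(f[b:b+h,a:a+w,::-1],None,fx=5,fy=5,interpolation=cv2.INTER_NEAREST))
c=load("top0.npz");f=c["frame"]
g=cv2.cvtColor(f,cv2.COLOR_RGB2GRAY)
for r,lab in(((352,218,374,246),"round"),((356,163,390,200),"flat")):
    print(lab);print(g[r[1]:r[3],r[0]:r[2]])
E
```

```text
round
[[110 111 110 108 109 112 111 111 110 111 111 111 109 111 109 111 110 110
  111 111 110 111]
 [111 110 108 110 109 109 110 111 112 111 110 110 110 110 110 110 111 111
  111 109 111 111]
 [112 110 110 111 110 111 111 110 111 111 110 111 110 109 110 109 111 113
  111 111 111 111]
 [110 111 109 110 109 109 107 106 111 110 109 111 108 109 110 110 111 112
  111 112 111 110]
 [110 110 108 103 102 108 113 117 123 122 120 123 117 111 106 108 112 111
  111 112 111 110]
 [109 105  98  91 106 118 132 137 140 138 140 139 137 126 116 114 112 111
  110 111 110 110]
 [101  86  86 108 131 140 140 137 139 139 140 139 139 139 136 129 117 111
  111 112 111 111]
 [ 79  71 108 133 139 141 141 139 136 138 138 138 138 138 138 138 128 117
  112 112 111 112]
 [ 64  91 130 139 139 140 140 137 135 131 126 126 129 132 134 135 137 128
  115 112 110 111]
 [ 72 119 135 140 139 139 138 127 116 104 102 115 125 129 134 136 136 136
  121 113 110 110]
 [ 95 131 137 138 139 136 123  94  68  69 107 133 140 139 141 139 136 134
  125 114 110 111]
 [112 133 137 138 139 128  90  56  49  86 129 141 142 140 140 139 137 1
[... 1007 characters left out ...]
27 123 115 111 110
  110 111 109 108]
 [ 64  63  61  58  59  66  73  92 109 114 115 115 118 114 111 110 110 109
  109 110 108 110]
 [ 85  83  71  65  62  61  63  68  70  77  87  92 106 110 109 108 108 109
  109 109 109 108]
 [107 105  90  83  68  67  81  84  84  87 101 105 108 107 108 108 108 107
  108 108 109 107]
 [109 108 106 104  89  87 101 106 106 107 107 108 110 108 108 107 107 107
  107 107 108 105]
 [108 106 106 106 106 105 107 108 107 107 108 108 108 109 108 107 107 106
  106 107 108 108]]
flat
[[ 90  65  96 ... 150 148 149]
 [ 46  57  95 ... 149 148 148]
 [ 37  70  99 ... 149 149 147]
 ...
 [109 109 109 ... 135 148 148]
 [108 109 110 ... 140 148 149]
 [109 108 111 ... 141 148 148]]
```

View pics/top_r.png

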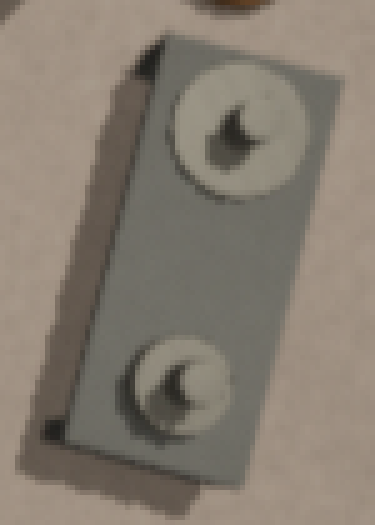

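View pics/scene_r.png

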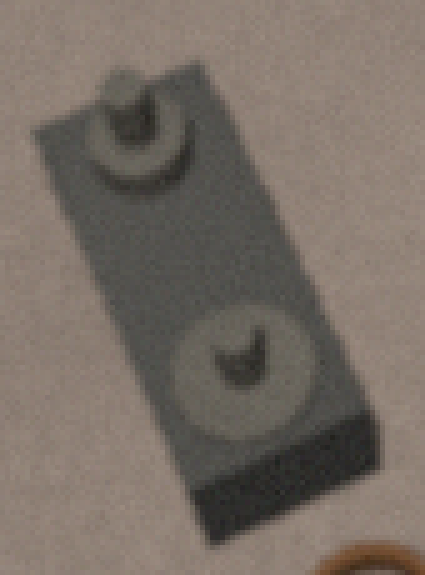

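```bash
python3 - <<'E'
from h import *
c=load("top0.npz");s=load("scene0.npz")
print("collar top",cast(c,(361.6-.0,232.2),.1)[0,:2].round(4),"stem",cast(c,(366,230.8),.142)[0,:2].round(4))
print("scene collar",cast(s,(125+137/5,190+140/5),.1)[0,:2].round(4),"stem",cast(s,(125+122/5,190+80/5),.142)[0,:2].round(4))
# rack plate corners (crop px/5 + offset), top
tc=np.array([(166,34),(342,78),(243,486),(66,442)])/5+[325,155]-.1
P=cast(c,tc,.075)[:,:2];print("rack corners",P.round(4).tolist(),"centre",P.mean(0).round(4),[np.linalg.norm(P[i]-P[i-1]).round(3) for i in range(4)])
u=(P[0]+P[1]-P[2]-P[3]);u/=np.linalg.norm(u);print("axis deg",np.degrees(np.arctan2(u[1],u[0])),"holes",(P.mean(0)-.065*u).round(4),(P.mean(0)+.065*u).round(4))
sc=np.array([(203,62),(33,131),(192,490),(377,414)])/5+[125,190]-.1
P=cast(s,sc,.075)[:,:2];print("scene rack",P.mean(0).round(4),[np.linalg.norm(P[i]-P[i-1]).round(3) for i in range(4)])
u=(P[2]+P[3]-P[0]-P[1]);u/=np.linalg.norm(u);print("axis",np.degrees(np.arctan2(u[1],u[0])),"holes",(P.mean(0)-.065*u).round(4))
# collar contour fit in top: plate->collar brightness edge by warm colour
f=c["frame"].astype(int);m=(f[...,0]-f[...,2]>4)&(f.max(2)>95)
roi=np.zeros(m.shape,bool);roi[216:246,350:378]=1
for b in blobs(m&roi):
    cn,_=cv2.findContours(b[0].astype(np.uint8),cv2.RETR_EXTERNAL,cv2.CHAIN_APPROX_NONE)
    Q=cast(c,cv2.convexHull(cn[0])[:,0],.1)[:,:2].astype(np.float32);(x,y),r=cv2.minEnclosingCircle(Q*1000);print("circle",b[1],x,y,r)
E
```

```text
collar top [ 0.48   -0.2604] stem [ 0.4824 -0.2615]
scene collar [ 0.4872 -0.2614] stem [ 0.4803 -0.2566]
rack corners [[0.6551, -0.2603], [0.6333, -0.3468], [0.4324, -0.2939], [0.4532, -0.2081]] centre [ 0.5435 -0.2773] [np.float64(0.209), np.float64(0.089), np.float64(0.208), np.float64(0.088)]
axis deg -14.615184182111983 holes [ 0.4806 -0.2609] [ 0.6064 -0.2937]
scene rack [ 0.5481 -0.2749] [np.float64(0.212), np.float64(0.089), np.float64(0.209), np.float64(0.089)]
axis -14.634398274993597 holes [ 0.4852 -0.2585]
circle [350 216  28  30 691] 484.20611572265625 -265.1229248046875 47.87186813354492
```

```bash
python3 -c "
from h import *
go([.4815,-.260,.20],-15)
"
```

```text
t 8.55 tcp [0.5633 0.0262 0.2283] jawyaw -14.99 tilt 0.16 q1,6 [-0.05  0.22] F [ 0.62  0.64 -0.49] open 0.0604
shift [-0.5953, -0.0101, 0.0552] turn [0.001, -0.0015, 0.0001] rows>= 6.0
```

Emit:
{"fn": "jog_arm", "kwargs": {"motion": [0.7,-0.04,0,0,0,0,0,0.7,-0.11,0,0,0,0,0,0.7,-0.19,0,0,0,0,0,0.7,-0.28,0,0,0,0,0,0.7,-0.37,0,0,0,0,0,0.7,-0.46,0,0.02,0,0,0,0.7,-0.53,0,0.04,0,0,0,0.7,-0.58,-0.01,0.055,0,0,0]}}

```text
t: 9.35
tool_pos: [0.4821, -0.2546, 0.1985]
orientation: [-2.493, -1.91, -0.003]
force: [-0.3, 0.1, -0.3]
opening: 0.0649
```

```bash
python3 - <<'E'
from h import *
from plant import *
go([.4815,-.260,.20],-15)
for n in('scene','top'):
    c=read_camera(n);np.savez(n+'4.npz',**c);cv2.imwrite('pics/%s4.png'%n,cv2.resize(c['frame'][:,100:400,::-1],None,fx=1.5,fy=1.5))
    f=c['frame'];hsv=cv2.cvtColor(f,cv2.COLOR_RGB2HSV);g=f.max(2)
    lo,hi=((190,150),(300,250)) if n=="top" else ((215,140),(312,230))
    print(n);a,b,w,h=((195,155,95,95) if n=="top" else (210,130,110,100))
    cv2.imwrite(f'pics/{n}4z.png',cv2.resize(f[b:b+h,a:a+w,::-1],None,fx=5,fy=5,interpolation=cv2.INTER_CUBIC))
E
```

```text
t 9.35 tcp [ 0.4821 -0.2546  0.1985] jawyaw -15.09 tilt 0.14 q1,6 [-0.58 -0.32] F [-0.32  0.15 -0.33] open 0.0649
shift [-0.0107, 0.0016, -0.0031] turn [-0.0001, -0.0016, -0.001] rows>= 0.1
scene
top
```

View pics/scene4z.png

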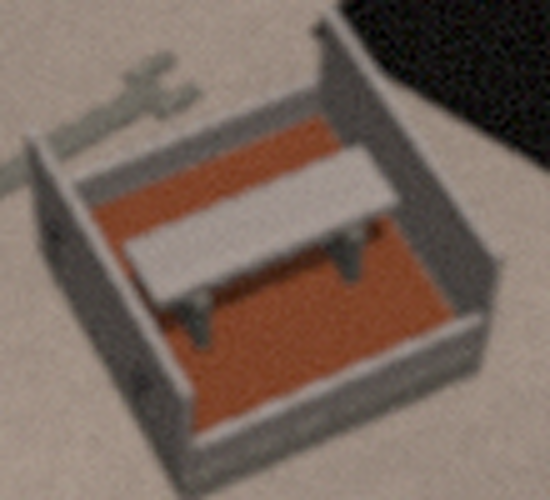

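View pics/top4z.png

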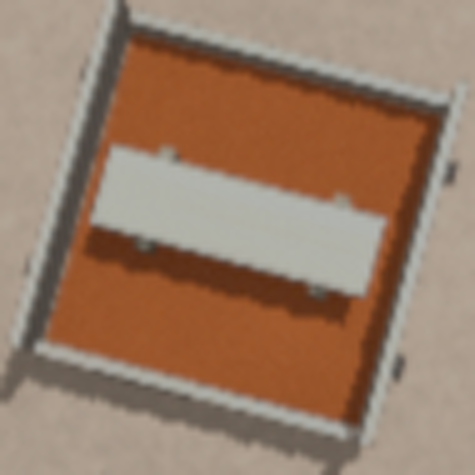

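View pics/scene4.png

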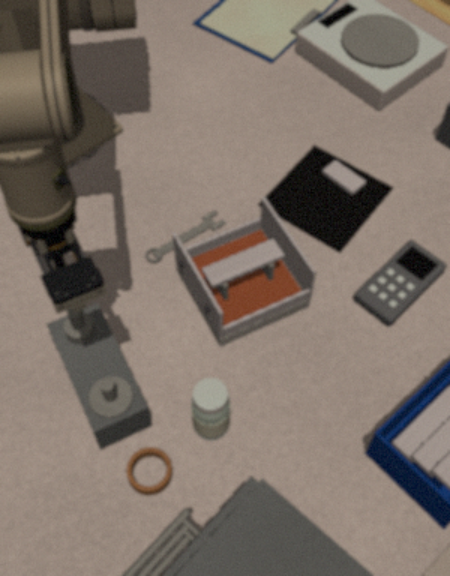

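```bash
python3 - <<'E'
from h import *
for n,roi in(('top',(205,170,85,55)),('scene',(230,150,65,50))):
    c=load(n+'4.npz');f=c['frame'].astype(int);m=np.zeros(f.shape[:2],bool);a,b,w,h=roi
    m[b:b+h,a:a+w]=((f.max(2)>(140 if n=='top' else 115))&(f[...,0]-f[...,2]<35))[b:b+h,a:a+w]
    B=max(blobs(m),key=lambda q:q[1][4])
    if n=='scene': B=min([q for q in blobs(m)],key=lambda q:np.hypot(*(q[2]-[262,173])))
    ys,xs=np.nonzero(B[0]);Q=cast(c,np.c_[xs,ys],.085)[:,:2];mu=Q.mean(0);w_,v=np.linalg.eigh(np.cov((Q-mu).T))
    print(n,B[1],mu.round(4),np.degrees(np.arctan2(v[1,1],v[0,1])).round(2),np.sqrt(12*w_).round(4))
E
```

```text
top [213 184  59  30 928] [0.5608 0.0267] 75.17 [0.0403 0.1396]
scene [235 159  54  31 707] [0.5612 0.0265] 75.1 [0.0405 0.1406]
```

Emit:
{"fn": "jog_arm", "kwargs": {"motion": [0.7,-0.006,0.001,0.02,0,0,0,0.7,-0.011,0.001,0.05,0,0,0,0.7,-0.011,0.001,0.08,0,0,0,0.7,-0.011,0.001,0.11,0,0,0,0.7,-0.011,0.001,0.14,0,0,0,0.7,-0.011,0.001,0.165,0,0,0,0.7,-0.011,0.001,0.182,0,0,0,0.7,-0.011,0.001,0.182,0,0,0]}}

```text
t: 10.25
tool_pos: [0.4791, -0.2592, 0.1048]
orientation: [-2.491, -1.905, 0.0]
force: [-1.0, -0.5, 0.1]
opening: 0.0649
```

```bash
python3 - <<'E'
from h import *
from plant import *
go([.482,-.2605,.107],-15)
for n in('scene','top'):
    c=read_camera(n);a,b,w,h=((310,150,100,110) if n=="top" else (110,150,110,110))
    cv2.imwrite(f'pics/{n}5z.png',cv2.resize(c['frame'][b:b+h,a:a+w,::-1],None,fx=5,fy=5,interpolation=cv2.INTER_CUBIC))
E
```

```text
t 10.25 tcp [ 0.4791 -0.2592  0.1048] jawyaw -15.19 tilt 0.34 q1,6 [-0.59 -0.33] F [-0.99 -0.48  0.06] open 0.0649
shift [-0.001, 0.0062, -0.0044] turn [-0.0031, -0.0022, -0.0021] rows>= 0.1
```

View pics/scene5z.png

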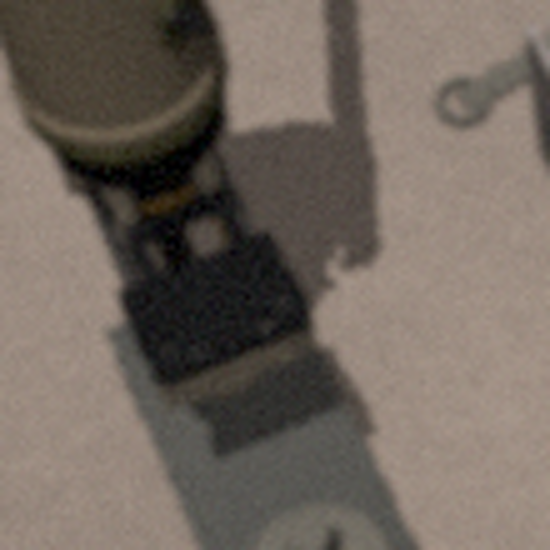

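View pics/top5z.png

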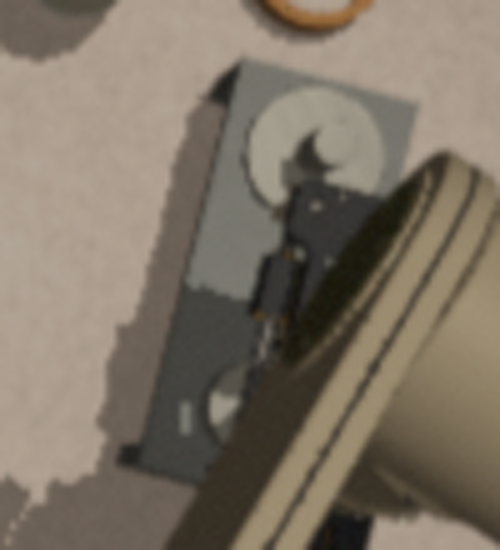

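Emit:
{"fn": "jog_arm", "kwargs": {"motion": [0.7,-0.001,0.006,-0.003,-0.003,-0.002,-0.002,0.7,-0.001,0.006,-0.003,-0.003,-0.002,-0.002,0.1,-0.001,0.006,-0.003,-0.003,-0.002,-0.002,0.1,-0.001,0.006,-0.003,-0.003,-0.002,-0.002,0.1,-0.001,0.006,-0.003,-0.003,-0.002,-0.002,0.1,-0.001,0.006,-0.003,-0.003,-0.002,-0.002,0.1,-0.001,0.006,-0.003,-0.003,-0.002,-0.002,0.1,-0.001,0.006,-0.003,-0.003,-0.002,-0.002], "grip_force": 45}}

```text
t: 11.15
tool_pos: [0.4826, -0.2611, 0.1082]
orientation: [2.491, 1.911, 0.001]
force: [-6.3, 1.4, 4.4]
opening: 0.0216
```

Emit:
{"fn": "jog_arm", "kwargs": {"motion": [0.1,0,0,0,0,0,0,0.1,0,0,0,0,0,0]}}

```text
t: 11.35
tool_pos: [0.4826, -0.2611, 0.1082]
orientation: [2.491, 1.911, 0.001]
force: [-0.5, -0.1, -0.3]
opening: 0.0211
```

```bash
python3 - <<'E'
from h import *
go([.482,-.2605,.107],-15)
E
```

```text
t 11.35 tcp [ 0.4826 -0.2611  0.1082] jawyaw -15.02 tilt 0.11 q1,6 [-0.59 -0.33] F [-0.5  -0.05 -0.25] open 0.0211
shift [0.0009, -0.0014, 0.0023] turn [0.0012, 0.0003, -0.0002] rows>= 0.0
```

Emit:
{"fn": "jog_arm", "kwargs": {"motion": [0.1,0,0,-0.01,0,0,0,0.1,0,0,-0.03,0,0,0,0.1,0,0,-0.06,0,0,0,0.1,0,0,-0.1,0,0,0,0.1,0,0,-0.15,0,0,0,0.1,0,0,-0.2,0,0,0,0.1,0,0,-0.24,0,0,0,0.1,0,0,-0.27,0,0,0]}}

```text
t: 12.15
tool_pos: [0.4828, -0.2613, 0.2462]
orientation: [2.489, 1.909, 0.003]
force: [0.1, -0.8, -7.0]
opening: 0.0215
```

Emit:
{"fn": "jog_arm", "kwargs": {"motion": [0.1,0,0,-0.01,0,0,0,0.1,0,0,-0.01,0,0,0,0.1,0,0,-0.01,0,0,0]}}

```text
t: 12.45
tool_pos: [0.4825, -0.2611, 0.2502]
orientation: [2.49, 1.91, 0.002]
force: [-0.4, 0.9, -7.2]
opening: 0.0215
```

```bash
python3 - <<'E'
from h import *
from plant import *
go([.561,.0266,.245],-15)
for n in('scene','top'):
    c=read_camera(n);np.savez(n+'6.npz',**c)
    a,b,w,h=((270,150,160,130) if n=="top" else (80,110,160,150))
    cv2.imwrite(f'pics/{n}6z.png',cv2.resize(c['frame'][b:b+h,a:a+w,::-1],None,fx=4,fy=4,interpolation=cv2.INTER_CUBIC))
E
```

```text
t 12.45 tcp [ 0.4825 -0.2611  0.2502] jawyaw -15.02 tilt 0.19 q1,6 [-0.59 -0.33] F [-0.37  0.85 -7.16] open 0.0215
shift [0.5964, 0.0025, 0.0099] turn [0.0021, 0.0006, -0.0002] rows>= 6.0
```

View pics/scene6z.png

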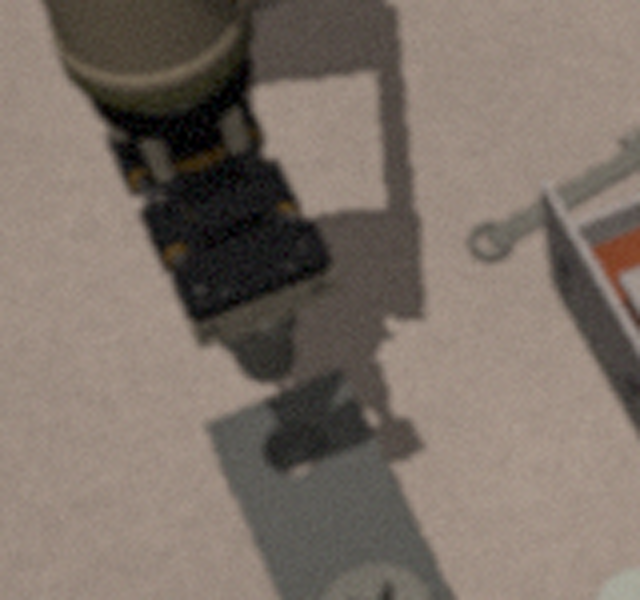

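View pics/top6z.png

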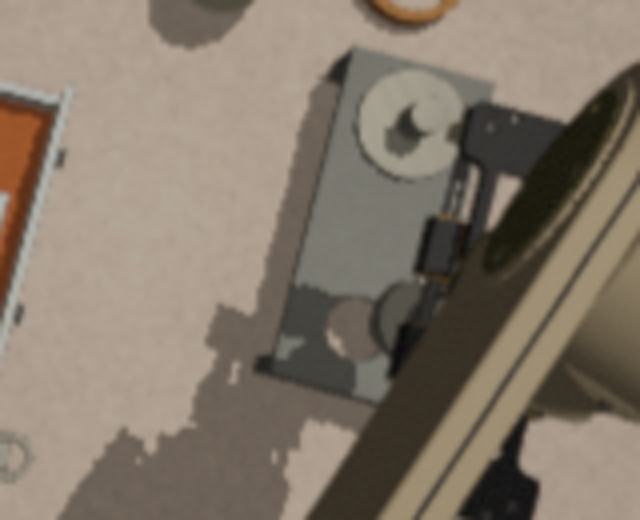

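Emit:
{"fn": "jog_arm", "kwargs": {"motion": [0.1,0.01,0,0,0,0,0,0.1,0.03,0,0,0,0,0,0.1,0.06,0,0,0,0,0,0.1,0.1,0,0,0,0,0,0.1,0.145,0,0,0,0,0,0.1,0.19,0,0,0,0,0,0.1,0.235,0,0,0,0,0,0.1,0.28,0,0,0,0,0]}}

```text
t: 13.35
tool_pos: [0.5187, -0.1234, 0.2495]
orientation: [2.491, 1.912, 0.002]
force: [0.3, -0.5, -7.0]
opening: 0.0211
```

```bash
python3 - <<'E'
from h import *
go([.561,.0266,.245],-15)
E
```

```text
t 13.35 tcp [ 0.5187 -0.1234  0.2495] jawyaw -14.97 tilt 0.12 q1,6 [-0.33 -0.07] F [ 0.28 -0.46 -6.96] open 0.0211
shift [0.3116, 0.0042, 0.009] turn [0.0014, 0.0001, 0.0003] rows>= 3.1
```

Emit:
{"fn": "jog_arm", "kwargs": {"motion": [0.1,0.045,0,0,0,0,0,0.1,0.09,0,0,0,0,0,0.1,0.135,0,0,0,0,0,0.1,0.18,0,0,0,0,0,0.1,0.22,0,0,0,0,0,0.1,0.255,0.002,0,0,0,0,0.1,0.285,0.004,0,0,0,0,0.1,0.302,0.004,0,0,0,0]}}

```text
t: 14.15
tool_pos: [0.5598, 0.0241, 0.2495]
orientation: [2.489, 1.914, 0.002]
force: [0.4, -1.3, -6.5]
opening: 0.021
```

Emit:
{"fn": "jog_arm", "kwargs": {"motion": [0.1,0.012,0,0,0,0,0,0.1,0.012,0,0,0,0,0,0.1,0.012,0,0,0,0,0,0.1,0.012,0,0,0,0,0]}}

```text
t: 14.55
tool_pos: [0.5612, 0.0292, 0.2495]
orientation: [2.49, 1.913, 0.002]
force: [0.3, 0.1, -6.4]
opening: 0.0214
```

```bash
python3 - <<'E'
from h import *
from plant import *
for n in('scene','top'):
    c=read_camera(n);np.savez(n+'7.npz',**c)
    a,b,w,h=((170,130,160,130) if n=="top" else (190,90,160,150))
    cv2.imwrite(f'pics/{n}7z.png',cv2.resize(c['frame'][b:b+h,a:a+w,::-1],None,fx=4,fy=4,interpolation=cv2.INTER_CUBIC))
    s=read_state();print(n,proj(c,s['tool_pos']),'nose',proj(c,s['tool_pos']-[0,0,.0852]))
go([.561,.0266,.20],-15)
E
```

```text
scene [[264.13716586 133.20745056]] nose [[263.19609442 155.4001609 ]]
top [[238.42540719 191.37854349]] nose [[239.96368945 195.29043827]]
t 14.65 tcp [0.5613 0.0292 0.2495] jawyaw -14.94 tilt 0.12 q1,6 [-0.04  0.22] F [-0.77  0.36 -7.5 ] open 0.0214
shift [-0.0051, 0.0006, 0.099] turn [0.0013, -0.0001, 0.0007] rows>= 1.0
```

View pics/scene7z.png

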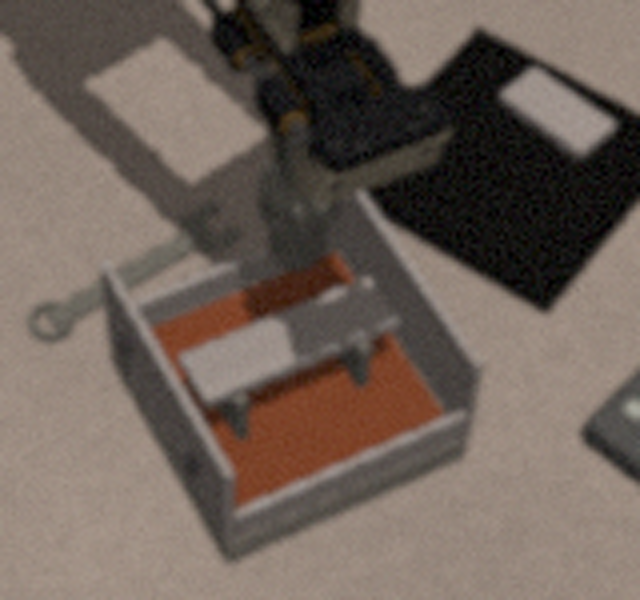

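View pics/top7z.png

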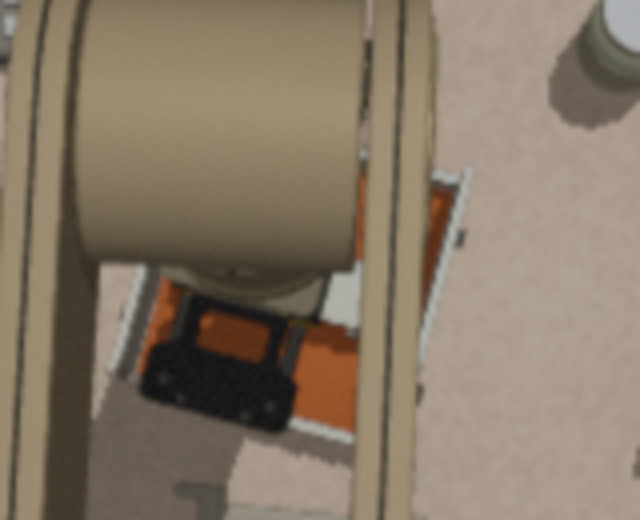

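Emit:
{"fn": "jog_arm", "kwargs": {"motion": [0.1,-0.002,0,0.01,0,0,0,0.1,-0.004,0,0.025,0,0,0,0.1,-0.005,0,0.045,0,0,0,0.1,-0.005,0.001,0.065,0,0,0,0.1,-0.005,0.001,0.082,0,0,0,0.1,-0.005,0.001,0.094,0,0,0,0.1,-0.005,0.001,0.099,0,0,0,0.1,-0.005,0.001,0.099,0,0,0]}}

```text
t: 15.45
tool_pos: [0.561, 0.0267, 0.1995]
orientation: [2.49, 1.913, 0.001]
force: [0.5, 0.4, -7.0]
opening: 0.0212
```

```bash
python3 - <<'E'
from h import *
from plant import *
for n in('scene',):
    c=read_camera(n);np.savez(n+'8.npz',**c)
    a,b,w,h=(210,100,120,110)
    cv2.imwrite(f'pics/{n}8z.png',cv2.resize(c['frame'][b:b+h,a:a+w,::-1],None,fx=5,fy=5,interpolation=cv2.INTER_CUBIC))
    s=read_state();print('nose',(proj(c,s['tool_pos']-[0,0,.0852])-[a,b])*5)
go([.561,.0266,.1805],-15)
E
```

```text
nose [[259.8792505  338.19129774]]
t 15.5 tcp [0.5613 0.0267 0.2001] jawyaw -14.93 tilt 0.12 q1,6 [-0.04  0.22] F [ 0.22 -0.57 -6.36] open 0.0211
shift [-0.0003, -0.0006, 0.0391] turn [0.0014, -0.0001, 0.0008] rows>= 0.4
```

View pics/scene8z.png

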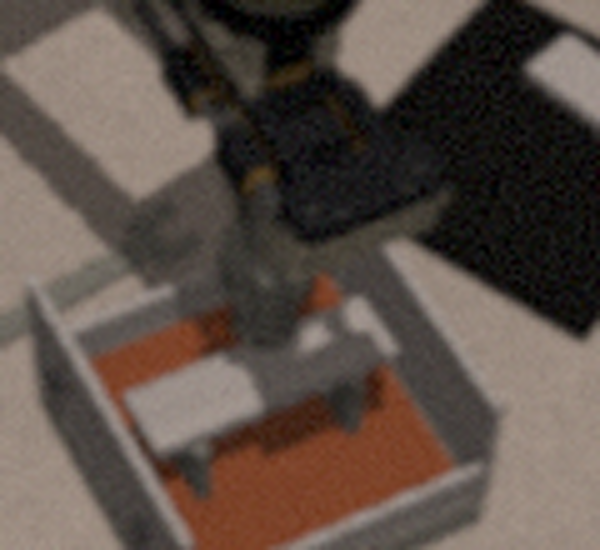

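Emit:
{"fn": "jog_arm", "kwargs": {"motion": [0.1,0,0,0.006,0,0,0,0.1,0,0,0.014,0,0,0,0.1,0,0,0.022,0,0,0,0.1,0,0,0.03,0,0,0,0.1,0,0,0.035,0,0,0,0.1,0,0,0.038,0,0,0,0.1,0,0,0.038,0,0,0,0.1,0,0,0.038,0,0,0]}}

```text
t: 16.3
tool_pos: [0.5614, 0.0267, 0.1812]
orientation: [2.49, 1.913, 0.002]
force: [-0.7, -0.8, -7.8]
opening: 0.021
```

Emit:
{"fn": "jog_arm", "kwargs": {"motion": [0.1,0,0,0,0,0,0,0.1,0,0,0,0,0,0,0.1,0,0,0,0,0,0,0.1,0,0,0,0,0,0]}}

```text
t: 16.7
tool_pos: [0.5614, 0.0267, 0.1813]
orientation: [2.49, 1.913, 0.003]
force: [-0.3, -0.4, -5.7]
opening: 0.0211
```

```bash
python3 - <<'E'
from h import *
from plant import *
for n in('scene','top'):
    c=read_camera(n);np.savez(n+'9.npz',**c)
    a,b,w,h=(210,100,120,110) if n=='scene' else (190,150,120,110)
    cv2.imwrite(f'pics/{n}9z.png',cv2.resize(c['frame'][b:b+h,a:a+w,::-1],None,fx=5,fy=5,interpolation=cv2.INTER_CUBIC))
    s=read_state();p=s['tool_pos'];d=(c['world_from_camera'][:3,1])
    ctr=p-[0,0,.0682]
    print('nose',(proj(c,p-[0,0,.0852])-[a,b])*5,'sil bottom',(proj(c,ctr+.017*d)-[a,b])*5,'bar ctr',(proj(c,[.561,.0266,.085])-[a,b])*5)
go([.561,.0266,.1805],-15)
E
```

```text
nose [[259.21621542 359.60960887]] sil bottom [[259.99104701 374.03163592]] bar ctr [[258.05118239 371.38947964]]
nose [[260.37340531 239.76135861]] sil bottom [[259.18002777 272.04751261]] bar ctr [[261.22775936 242.68021237]]
t 16.8 tcp [0.5614 0.0267 0.1813] jawyaw -14.93 tilt 0.14 q1,6 [-0.04  0.22] F [ 0.89  0.29 -6.59] open 0.0214
shift [-0.0003, -0.0008, 0.0015] turn [0.0015, -0.0001, 0.0008] rows>= 0.0
```

View pics/scene9z.png

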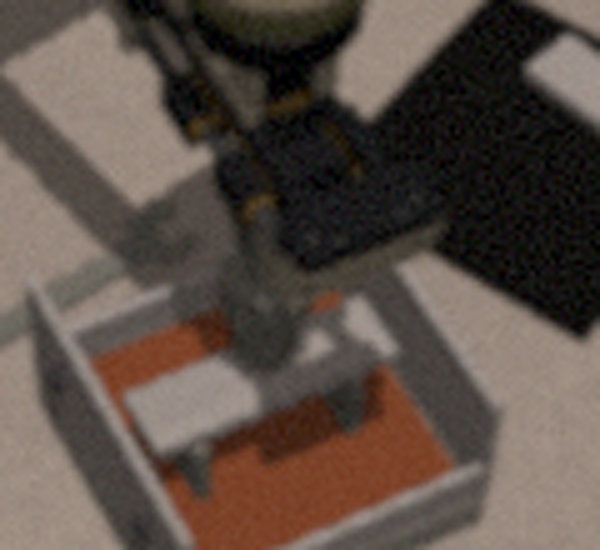

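View pics/top9z.png

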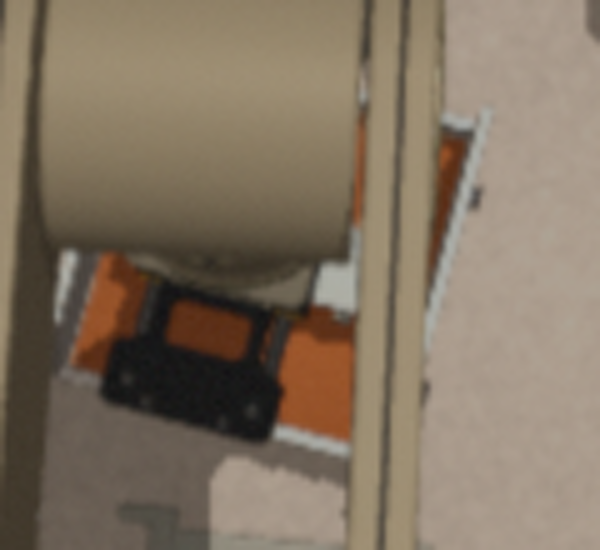

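The scene picture shows the collar, shank and nose standing over the bar: the nose outline ends near crop pixel (268,370), against (260,374) predicted, and the bar centre is near (261,373). That puts the nose within about 3 mm sideways. The wrist still carries about 7 N, so the weight is free of the bar. Handing in.

```bash
python3 -c "
from plant import *
print(close_job())
s=read_state();print(s['t'],s['tool_pos'],s['force'],s['opening'])"
```

```text
the job is handed in; nothing more can be done
None
the job is handed in; nothing more can be done
```

I laid the long bar across both supports and let go of it. I then lifted the round-nosed weight out of its rack, carried it over the guards, and handed in at about 17 s with it held still above the bar. The hand-in gave no verdict.

- **Bar:** after release, both cameras put its centre at about (0.561, 0.0266) m. That is roughly 1–2 mm from the fixture centre I measured, and square to it within about 0.5°. I did not re-measure the bar once the weight was over it, but the last picture shows it still in place.
- **Weight:** it is held upright, with the tool tilted about 0.1° and the fingers shut on the stem at 21 mm. The wrist carries about 7 N, which fits the full weight hanging free. No contact showed while carrying or lowering it.
- **Nose position:** from the arm pose, it is about 11 mm above the bar and within 1 mm of its centre.
- **Disagreement:** the scene camera suggests the nose is 2–4 mm to one side and up to about 4 mm higher than that, which is still inside the limits. The top view could not check this because the arm blocked it.
- **Other items:** I saw nothing else move in the pictures, but I did not measure their positions at the end.

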